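# Clamp a plaster mould in its cradle

## Task

With the fingertips, push the loose plaster mould along its guide rails, without lifting it, until it is fully home against the end stop. Only then push the toggle clamp's handle over towards the mould, past its dead point, until it snaps into lock and the rubber pad holds the mould down. Leave everything else on the table where it is.

Things in the scene. Friction and masses are not known exactly. Their poses are not given: they have to be found in the camera images.
- cradle: Fixed plywood clamping board, 270 x 280 x 18 mm, spanning x -155..+115, y -155..+125 mm. Origin: at table height under the centre of the mould when home. z up; x runs away from the robot (within 0.4 rad), along two guide rails to the end stop. Rails: inner faces y = -48 and +48 mm, x -145..+75 mm, tops 34 mm above the table.
- end_stop (a point): Middle of the lower edge of the end stop's near face, on the board's top: cradle x = 70, y = 0, z = 18 mm. The stop is a wooden bar across the rails, 22 mm thick, its top 52 mm above the table.
- mould: Loose plaster block with a thin grey parting line, 140 (x) x 90 (y) x 50 mm high, 0.5 to 0.9 kg. Origin: centre of its underside, axes as the cradle's. Lies on the board (18 mm up) between the rails, 3 mm play each side, 30 to 60 mm short of the end stop; home is cradle x = 0. To be pushed on its near face, 70 mm from its origin towards the robot; slides against 3 to 14 N of friction.
- handle_pivot (a point): Pivot of the clamp's handle: cradle x = 0, y = -105, z = 100 mm, its axis along the cradle's x. Steel clamp right of the rails: foot x -35..+35, y -133..-67 mm, cheeks up to 106 mm high. Its hold-down arm starts raised, within 12 mm of x = 0, its end about 185 mm high at y about -45 mm, and swings down over the mould as the handle is pushed.
- clamp_handle (a joint): Handle angle, rad. 0 = open (start): leaning 50 degrees from upright, away from the mould, to the cradle's -y. Grows as it is pushed up and over to +y: 0.87 = upright, 0.98 = dead point, 1.19 = locked at its stop, 18 degrees past upright. Up to the dead point a spring resists, at most about 0.8 N m, and drives it back; beyond it the handle snaps into lock by itself.
- handle_tip (a point): End of the handle, 130 mm from the pivot, on its centre line: a flat steel bar with a round black rubber sleeve, 18 mm in diameter, on its outer 77 mm. Cradle frame: x = 0, y = -205, z = 184 mm at the start; 230 mm high when upright; y = -65, z = 223 mm when locked.
- clamp_pad: Spring-loaded rubber pad, 22 mm in diameter, under the end of the hold-down arm; origin at the centre of its underside, z along its spindle. Raised at the start. Locked, it presses on the middle of the top of the mould with about 7 N.
- clay_egg: Bystander, to be left alone: leather-hard grey clay egg form, 72 mm across, 95 mm high, standing left of the cradle. Origin: centre of its underside.
- modelling_tool: Bystander, to be left alone: wooden modelling tool, 10 mm thick, about 170 mm long along its x, lying on the cradle board left of the guide rails. Origin: centre of its underside.
- tumbler: Bystander, to be left alone: closed steel drinking tumbler, 76 mm across, 155 mm high, beyond the cradle. Origin: centre of its underside.
- water_jug: Bystander, to be left alone: empty clear plastic jug with a handle, 100 mm across, 110 mm high, left of the cradle. Origin: centre of its underside.
- bead_tub: Bystander, to be left alone: open white plastic tub, 100 x 100 mm, 45 mm high, left of the cradle. Origin: centre of its underside.
- rib: Bystander, to be left alone: flat wooden rib, 6 mm thick, about 86 x 60 mm, lying on the table right of the cradle. Origin: centre of its underside.
- glaze_jar: Bystander, to be left alone: closed glaze jar, 64 mm across, 90 mm high, beyond the end stop. Origin: centre of its underside.
Not all that is in view belongs to the job. What is shaped like the mould but green is not meant.

How it is judged:
On the way, in this order (a step that is already met when the one before it is completed fails the run):
1. the mould is home against the end stop (within 5 mm) while the clamp is still open (handle below 0.4 rad) (x of mould in the frame of cradle above -0.005 m and angle between the x axis of mould and the x axis of cradle, either way round below 0.06 rad and z of mould in the frame of cradle below 0.022 m and value of joint clamp_handle below 0.4 rad), for 0.2 s.
2. the handle has snapped into lock (above 1.12 rad) and the pad presses on the mould (value of joint clamp_handle above 1.12 rad and contact force between clamp_pad and mould above 3 N), for 0.2 s.
At the end, for the whole second after the job is handed in: The mould lies flat on the board, within 5 mm of the end stop and square to it (0.06 rad); the handle is locked (above 1.12 rad) and the pad presses on the mould with more than 3 N; the mould is at rest (all of step 2 and x of mould in the frame of cradle above -0.005 m and angle between the x axis of mould and the x axis of cradle, either way round below 0.06 rad and z of mould in the frame of cradle below 0.022 m and linear speed of mould below 0.01 m/s); the robot touches nothing.
It fails at once if the mould is lifted more than 8 mm off the board (z of mould in the frame of cradle above 0.026 m).
It fails at once if the handle is pushed past its dead point before the mould is home (value of joint clamp_handle above 1 rad and x of mould in the frame of cradle below -0.008 m).
It fails at once if a bystander is moved more than 15 mm or tipped (distance of any of clay_egg, modelling_tool, tumbler, water_jug, bead_tub, rib, glaze_jar from where it was at the start of the episode above 0.015 m or angle between any of clay_egg, tumbler, water_jug, glaze_jar's own z axis and vertical above 0.3 rad).
It also fails if it takes over 54 s, if anything falls off the work surface, if the arm or the gripper's body presses on something with over 40 N, if the wrist force passes 120 N, or if a joint passes its speed limit or range.

## Robot

A 6-joint arm with a two-finger parallel gripper is mounted at the origin on the work surface. World frame = base frame: x ahead of the robot, y to its left, z up, the work surface at z = 0. Lengths are in m, angles in rad, forces in N, time in s.
With the tool pointing down it reaches from about 0.4 to 0.825 m from the base axis. Payload 7 kg.
Tool frame: the origin (TCP) lies midway between the tips of the shut fingers; the grasp point (between the pads) lies arm.hold_point_z behind it (arm.hold_point_z is the distance from the TCP to the grasp point, in m); z points along the fingers, y is the line along which they close (so a half turn about z gives the same grasp; the last joint's range is limited). The gripper opens to 88 mm and grips with 3 to 60 N. Pads are 19 mm wide; open, the fingers measure 130 mm over their backs; the gripper's body (78 mm by 193 mm) begins 47 mm behind the grasp point.
Start: joints at [-0.896, 0.359, 0.012, 0, -1.224, -0.288], TCP at [0.255, -0.625, 0.203] pointing down, gripper open.
Joint ranges: [-3.07, 3.07], [-1.43, 2.12], [-1.02, 1.25], [-3.03, 1.67], [-3.05, -0], [-3.03, 3.03]. Speed limits (rad/s): [2.39, 2.39, 3.01, 3.14, 3.14, 3.14].

## Interface

Orientations are given as [roll, pitch, yaw] about the fixed x, y, z axes, in that order (R = Rz(yaw) Ry(pitch) Rx(roll)).
In Python, from station import arm gives the robot as it stands.
- The arm moves only by the shell command python3 -m crank 'ROWS' [OPENING] [FORCE]. ROWS is JSON, a list that holds one entry, the list of rows, each a list of 4 numbers: the shift along the tool's x, y, z in units of 25 mm (1.0 is 25 mm), then the turn about the tool's z in units of 5 degrees (1.0 is 5 degrees). A call has 1 to 12 rows; each row is the pose to reach, as a shift and turn from the pose commanded when the call began, along the tool's axes at that moment; what a row does not reach only later rows make up. A row lasts 1/8 s, in which the tool goes at most 62.5 mm and 10.7 degrees, less where a joint would pass 70% of its speed; a pose out of reach is approached as far as the arm can. A call with a gripper value outside its range is refused whole. OPENING is the closure, from 0 (fully open) to 1 (shut), set as the call begins (- or left out, the last holds). The fingers move at their own pace and stop on an object; FORCE is the grip in N (left out, the last holds). Time passes only in rows, so rows that repeat a pose let the fingers close. It gives the time, the measured TCP pose, the force, the opening and the grip force at its end, in the units of the state.
- arm.get_state(): the state, without advancing time (a new reading comes with each control period).
- arm.grab_frame(name): name is "scene" or "top" or "wrist"; returns (picture, depth): 420x560x3 uint8, red, green, blue; 420x560 float32, m along the optical axis (not along the pixel's ray), 0 where there is no reading.
- arm.get_calibration(name): a dict with "mtx" (3x3 intrinsics, pixels), "k1" (the pictures are not rectified: a ray, as slopes to the right and down, at radius r is drawn at 1 + k1 r^2 times it, then the intrinsics apply), "R" (3x3) and "t" (3): a world point X has camera coordinates R X + t; the wrist camera has in their place "mount" (4x4, takes a point from camera to tool coordinates, whose origin is the TCP and whose axes are the flange's). Camera axes: x right, y down, z forward; pixel columns grow to the right and rows downward; lengths in m; the calibration is good to about 2 mm. A picture is of the moment at which its call begins: read the wrist's pose just before it. get_calibration takes no time and is no camera call.
- arm.job_done(): hands the job in; it is judged then, once.
Trained networks look in the newest picture that a camera, given by its name, has taken for a name from the list of things; names that differ only in an ending like _2 or _b are one class to them, and where a whole thing is asked for, a point or a joint stands for the part that bears it (a point fixed in the world has none). Each returns a list of dicts, best first, with "score" (0 to 1); they miss things now and then, are a little off and sometimes report something else, mostly with a low value. They report only what shows in the picture. A call takes as long as a camera call. They do not tell look-alikes from the thing itself.
- arm.recognise(thing, camera): "extent" ([left, top, width, height] in pixels, round what is visible of it).
- arm.trace(thing, camera): "mask" (420x560 bool, what is visible of it) and "extent" ([left, top, width, height] in pixels, round what is visible of it).
The state is a dict: "t": time; "q": joint angles; "qd": joint speeds; "joint_efforts": joint torques, N m; "eef_pos": TCP position; "ee_rot": TCP orientation; "force": force on the tool from outside, world axes, zero at the start; "moment": the same for the moment, N m; "width": finger opening in m; "gripper_force": force on a finger pad.
Only numpy, scipy, OpenCV 4.12 (cv2) and the standard library are available. Lean on these libraries where they do the work, as an engineer would, in place of code of your own. Each camera call takes 0.05 s, during which the arm holds its last target. There are 200 camera calls.

## Working session

There is one attempt and no reset: what is moved stays moved. The work goes in short steps, Python scripts to look and compute and a shell command to move; the robot and the scene stay as the last step left them, time stands still between calls to the robot, and variables do not carry over. Pictures are saved under pics/ and viewed, at most 10 in all, crops included, and the job is handed in when it is done.

```bash
mkdir -p pics; ls
python3 - <<'E'
from station import arm
import cv2,numpy as np
s=arm.get_state();print({k:np.round(v,3) for k,v in s.items()},arm.hold_point_z)
for c in("scene","top"):
    p,d=arm.grab_frame(c);cv2.imwrite(f"pics/{c}0.png",p[:,:,::-1]);np.savez(f"{c}0.npz",p=p,d=d)
    print(c,arm.get_calibration(c))
    for th in("mould","clamp_handle","clamp_pad","cradle"):
        for r in arm.recognise(th,c)[:3]:print(th,np.round(r["score"],2),np.round(r["extent"]))
print(arm.get_calibration("wrist"))
E
```

```text
pics
{'t': np.float64(0.0), 'q': array([-0.896,  0.359,  0.011, -0.   , -1.224, -0.288]), 'qd': array([ 0.001, -0.   ,  0.   , -0.   ,  0.001,  0.   ]), 'joint_efforts': array([ 1.0000e-03, -5.8272e+01,  2.9306e+01,  6.9980e+00,  7.0000e-03,
       -0.0000e+00]), 'eef_pos': array([ 0.254, -0.625,  0.202]), 'ee_rot': array([ 3.14 , -0.   , -2.755]), 'force': array([-0.253, -0.504, -0.052]), 'moment': array([-0.015,  0.006, -0.046]), 'gripper_force': np.float64(0.0), 'width': np.float64(0.087)} 0.0188
scene {'mtx': array([[380.62003624,   0.        , 277.42675929],
       [  0.        , 380.62003624, 203.93196453],
       [  0.        ,   0.        ,   1.        ]]), 'k1': -0.04228986240336803, 'R': array([[-0.79706886,  0.60357926, -0.0193214 ],
       [ 0.46635993,  0.59490408, -0.65467362],
       [-0.38365304, -0.53083068, -0.7556647 ]]), 't': array([ 0.3637193 , -0.19617714,  1.24277242])}
mould 0.8 [127. 152.  50.  38.]
mould 0.73 [226. 184.  58.  56.]
mould 0.73 [247. 128.  48.  32.]
clamp_handle 0.61 [181. 145.  33.  43.]
clamp_handle 0.35 [258. 292.  55.  72.]
clamp_pad 0.45 [
[... 609 characters left out ...]
.  50.]
clamp_handle 0.72 [339. 158.  50.  15.]
clamp_handle 0.4 [285. 173.  40.  46.]
clamp_pad 0.51 [311. 164.  20.  11.]
cradle 0.87 [257. 133. 130. 105.]
{'mtx': array([[363.77275978,   0.        , 282.15720052],
       [  0.        , 363.77275978, 211.4632163 ],
       [  0.        ,   0.        ,   1.        ]]), 'k1': -0.006497293026201521, 'mount': array([[-8.06157850e-04, -9.54475203e-01, -2.98289183e-01,
         8.09225429e-02],
       [ 9.99999214e-01, -4.83136315e-04, -1.15664799e-03,
         2.08018371e-04],
       [ 9.59877489e-04, -2.98289881e-01,  9.54474843e-01,
        -1.80290700e-01],
       [ 0.00000000e+00,  0.00000000e+00,  0.00000000e+00,
         1.00000000e+00]])}
```

View pics/scene0.png

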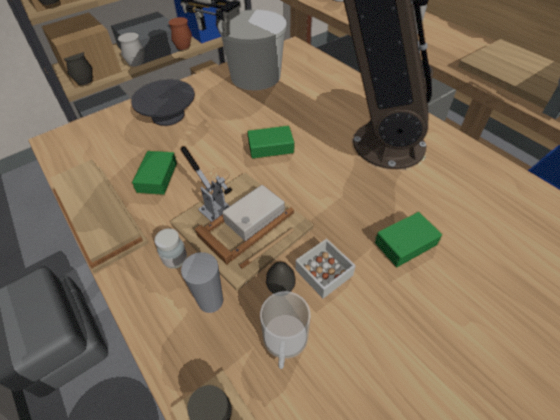

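Run:
```python
import cv2
p=cv2.imread("pics/top0.png");cv2.imwrite("pics/top0c.png",cv2.resize(p[110:260,225:425],None,fx=4,fy=4,interpolation=cv2.INTER_CUBIC))
```

```text
(no output)
```

View pics/top0c.png

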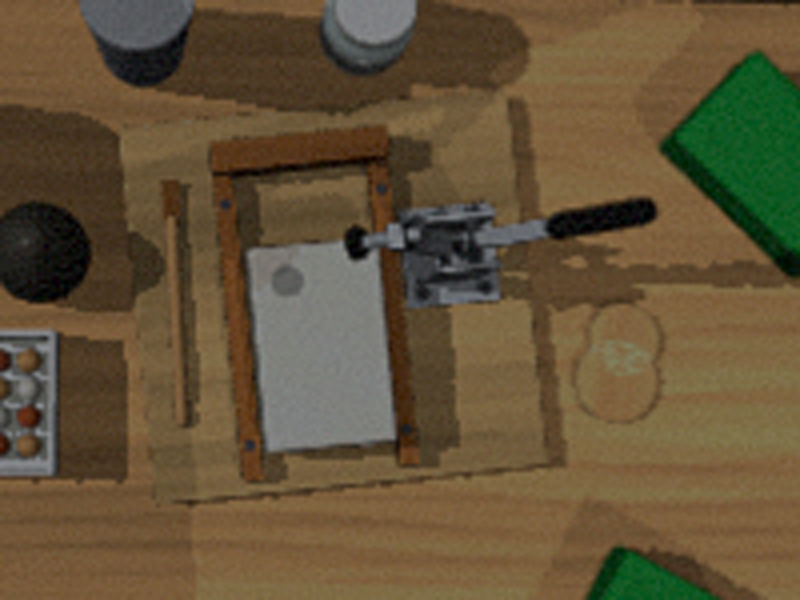

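View pics/top0.png

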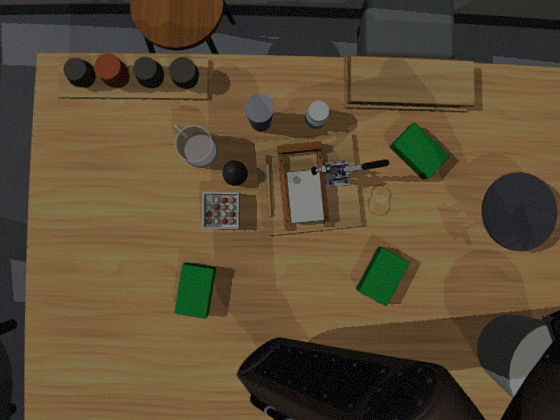

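The white block at top px (305,195) / scene (253,212) sits between the brown rails, so it is the mould. The green blocks at top (195,290), (383,275) and (419,150) are look-alikes, and the crop confirms the white one. The handle's black sleeve runs from about top (362,165) to (388,163), and the stop is at (300,147).

```bash
cat > h.py <<'E'
import numpy as np,cv2
from station import arm
def rays(c,uv):
    K=arm.get_calibration(c);k=K["k1"]
    n=cv2.undistortPoints(np.float64(uv).reshape(-1,1,2),K["mtx"],np.array([k,0,0,0.]))[:,0]
    return np.c_[n,np.ones(len(n))]
def cam(c):
    K=arm.get_calibration(c);return np.array(K["R"]),np.array(K["t"])
def atz(c,uv,z):
    R,t=cam(c);r=rays(c,uv)@R;o=-R.T@t
    return o+r*((z-o[2])/r[:,2])[:,None]
def atd(c,uv,d):
    R,t=cam(c);return (rays(c,uv)*np.asarray(d)[:,None]-t)@R
E
python3 - <<'E'
from h import *
cr=lambda a:np.float64(a)/4+[225-.375,110-.375]
T=np.load("top0.npz");S=np.load("scene0.npz")
# board frame from manual corners (z=.018), rails outer edges etc.
B=atz("top",cr([(157,503),(563,465),(515,98),(120,130)]),.018)[:,:2]
Bc=np.array([(-.155,.125),(-.155,-.155),(.115,-.155),(.115,.125)])
a=B-B.mean(0);b=Bc-Bc.mean(0)
th=np.arctan2((b[:,0]*a[:,1]-b[:,1]*a[:,0]).sum(),(a*b).sum());R=np.array([[np.cos(th),-np.sin(th)],[np.sin(th),np.cos(th)]])
o=B.mean(0)-R@Bc.mean(0);print("board",th,o,"res",(B-(Bc@R.T+o)).round(4).tolist())
inv=lambda P:((P[:,:2]-o)@R).round(4).tolist()
print("stop top near corners",inv(atz("top",cr([(212,174),(388,157)]),.052)))
print("rail outer L/R near end",inv(atz("top",cr([(245,481),(263,479),(400,464),(419,461)]),.034)))
for c,D,px in(("top",T,(305,195)),("scene",S,(253,210))):
    arm.grab_frame(c)
    for r in arm.trace("mould",c):
        m=r["mask"]
        if not m[px[1],px[0]]:continue
        v,u=np.nonzero(m&(D["d"]>0));P=atd(c,np.c_[u,v],D["d"][v,u])
        zt=np.median(P[P[:,2]>.055][:,2]);P=P[abs(P[:,2]-zt)<.008]
        Q=((P[:,:2]-o)@R).astype(np.float32);print(c,"top z",zt,len(P),cv2.minAreaRect(Q),Q.min(0),Q.max(0));break
    for r in arm.trace("handle_tip",c)[:1]:
        m=r["mask"]&(D["p"].sum(2)<150);v,u=np.nonzero(m&(D["d"]>0));P=atd(c,np.c_[u,v],D["d"][v,u])
        C=np.c_[(P[:,:2]-o)@R,P[:,2]];k=C[:,2]>.13;C=C[k];print("sleeve",r["score"],r["extent"],len(C),C[np.argsort(C[:,1])][::max(1,len(C)//10)].round(3).tolist())
E
```

```text
board 0.11898075397706771 [ 0.5848702 -0.0035737] res [[0.0028, 0.0037], [0.0017, -0.0063], [-0.0038, -0.0011], [-0.0007, 0.0036]]
stop top near corners [[0.0715, 0.0677], [0.0717, -0.0552]]
rail outer L/R near end [[-0.1422, 0.0655], [-0.1421, 0.0529], [-0.1412, -0.0436], [-0.1405, -0.0571]]
top top z 0.06881129321465748 1605 ((-0.055002737790346146, 0.004909977316856384), (0.09025257080793381, 0.1379076987504959), 89.58433532714844) [-0.12404879 -0.04012657] [0.01418515 0.05050061]
sleeve 0.64 [338.6, 158.7, 49.3, 13.5] 174 [[0.005, -0.198, 0.185], [-0.002, -0.189, 0.184], [0.009, -0.184, 0.182], [0.005, -0.179, 0.18], [-0.005, -0.174, 0.164], [0.0, -0.169, 0.167], [0.009, -0.163, 0.161], [-0.005, -0.158, 0.155], [-0.006, -0.152, 0.147], [-0.005, -0.147, 0.146], [0.003, -0.141, 0.143]]
scene top z 0.06773218403184741 1473 ((-0.053682662546634674, 0.006868213415145874), (0.09120294451713562, 0.14117775857448578), 89.13667297363281) [-0.12416589 -0.03910362] [0.01676139 0.05268085]
```

```bash
cat >> h.py <<'E'
TH=.119;O=np.array([.5868,.0017]);RC=np.array([[np.cos(TH),-np.sin(TH)],[np.sin(TH),np.cos(TH)]])
from scipy.spatial.transform import Rotation as Ro
def to(*tg):
    "rows for cradle targets (x,y,z), tool x along cradle -x"
    s=arm.get_state();R=Ro.from_euler("xyz",s["ee_rot"]);p=np.array(s["eef_pos"])
    print("now cradle",((p[:2]-O)@RC).round(4),p[2].round(4),"F",np.round(s["force"],1))
    turn=-((TH-np.pi-s["ee_rot"][2]+np.pi)%(2*np.pi)-np.pi)
    for t in tg:
        w=np.r_[RC@t[:2]+O,t[2]];print(t,(R.inv().apply(w-p)/.025).round(2),(np.degrees(turn)/5).round(2))
E
python3 -c "
from h import *
to((-.157,0,.2),(-.157,0,.028))"
```

```text
now cradle [-0.4043 -0.583 ] 0.2032 F [-0.2 -0.5  0.5]
(-0.157, 0, 0.2) [-15.71  19.87   0.13] 3.07
(-0.157, 0, 0.028) [-15.71  19.87   7.01] 3.07
```

```bash
python3 -m crank '[[[-1,1.3,0,0.3],[-2.5,3.2,0,0.6],[-4,5,0,0.9],[-5.5,7,0,1.2],[-7,8.9,0,1.5],[-8.5,10.8,0,1.8],[-10,12.6,0,2.1],[-11.5,14.5,0,2.4],[-13,16.4,0,2.7],[-14.3,18,0,3],[-15.2,19.2,0,3.07],[-15.71,19.87,0.1,3.07]]]' 1; python3 -c "
from h import *
to((-.157,0,.2),(-.157,0,.028))
p,d=arm.grab_frame('wrist');cv2.imwrite('pics/w1.png',p[:,:,::-1])
p,d=arm.grab_frame('top');cv2.imwrite('pics/t1.png',p[:,:,::-1])"
```

```text
t: 2.3
eef_pos: [0.4315, -0.015, 0.2011]
ee_rot: [3.141, 0.001, -3.021]
force: [0.2, -0.3, -0.4]
width: 0.0001
gripper_force: 0.0
now cradle [-0.1562  0.0018] 0.2011 F [ 0.2 -0.3 -0.4]
(-0.157, 0, 0.2) [ 0.03 -0.07  0.04] 0.02
(-0.157, 0, 0.028) [ 0.04 -0.08  6.92] 0.02
```

View pics/w1.png

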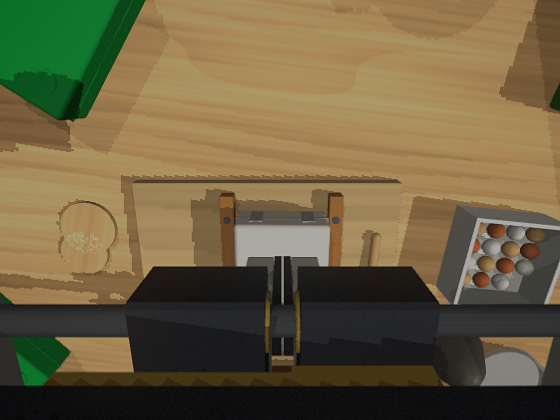

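Wrist view: rail near ends at (227,194) and (336,194). The mould's near top edge is at about row 224, u 235–329. The shut fingers come down at (283,260), roughly centred. I'll use this second view to check the height and frame.

```bash
cat >> h.py <<'E'
def wz(uv,z):
    s=arm.get_state();K=arm.get_calibration("wrist");M=np.array(K["mount"]);R=Ro.from_euler("xyz",s["ee_rot"]).as_matrix()
    r=rays("wrist",uv)@M[:3,:3].T@R.T;o=R@M[:3,3]+s["eef_pos"]
    P=o+r*((z-o[2])/r[:,2])[:,None];return np.c_[(P[:,:2]-O)@RC,P[:,2]].round(4)
E
python3 -c "
from h import *
print('rail outer near corners',wz([(220,194),(343,194)],.034),'near top edge',wz([(236,225),(328,225)],.068),'bottom',wz([(236,212),(328,212)],.018),'board corners',wz([(134,181),(400,181)],.018))
K=arm.get_calibration('wrist');M=np.linalg.inv(np.array(K['mount']))
q=M[:3,3];print('tcp px',K['mtx']@q/q[2])
"
```

```text
rail outer near corners [[-0.1466 -0.0598  0.034 ]
 [-0.1469  0.0614  0.034 ]] near top edge [[-0.1264 -0.0406  0.068 ]
 [-0.1265  0.0433  0.068 ]] bottom [[-0.123  -0.0468  0.018 ]
 [-0.1232  0.0494  0.018 ]] board corners [[-0.156  -0.1497  0.018 ]
 [-0.1565  0.1215  0.018 ]]
tcp px [282.17113889 254.96190322   1.        ]
```

```bash
python3 -m crank '[[[0,-0.05,2,0],[0,-0.05,4,0],[0,-0.05,5.5,0],[0,-0.05,6.5,0],[0,-0.05,6.9,0],[0,-0.05,6.9,0]]]'; python3 -m crank '[[[-0.25,0,0,0],[-0.5,0,0,0],[-0.75,0,0,0],[-1,0,0,0],[-1.25,0,0,0],[-1.5,0,0,0],[-1.75,0,0,0],[-2,0,0,0],[-2.2,0,0,0],[-2.4,0,0,0],[-2.5,0,0,0],[-2.5,0,0,0]]]'; python3 -c "
from h import *
to((-.08,0,.028))"
```

```text
t: 3.15
eef_pos: [0.431, -0.0185, 0.0282]
ee_rot: [-3.141, -0.001, -3.023]
force: [-0.7, 0.3, 0.3]
width: 0.0001
gripper_force: 0.0
t: 4.65
eef_pos: [0.491, -0.0116, 0.0277]
ee_rot: [-3.141, -0.004, -3.023]
force: [-5.7, -2.3, 3.8]
width: 0.0002
gripper_force: 3.0
now cradle [-0.0967 -0.0019] 0.0277 F [-5.7 -2.3  3.8]
(-0.08, 0, 0.028) [-0.67  0.08 -0.02] -0.01
```

```bash
python3 -m crank '[[[-0.12,0,0,0],[-0.24,0,0,0],[-0.36,0,0,0],[-0.46,0,0,0],[-0.54,0,0,0],[-0.6,0,0,0],[-0.6,0,0,0]]]'; python3 -m crank '[[[-0.06,0,0,0],[-0.12,0,0,0],[-0.18,0,0,0],[-0.18,0,0,0]]]'; python3 -c "
from h import *
to((-.08,0,.028))"
```

```text
t: 5.52
eef_pos: [0.5057, -0.0098, 0.0276]
ee_rot: [-3.141, -0.005, -3.023]
force: [-6.0, -0.8, 3.9]
width: 0.0005
gripper_force: 3.2
t: 6.02
eef_pos: [0.5071, -0.0099, 0.0271]
ee_rot: [-3.141, -0.01, -3.024]
force: [-15.7, 1.2, 11.0]
width: 0.0005
gripper_force: 7.7
now cradle [-0.0805 -0.0021] 0.0271 F [-15.7   1.2  11. ]
(-0.08, 0, 0.028) [-0.02  0.08 -0.03] -0.02
```

```bash
python3 -m crank '[[[-0.07,0,0,0],[-0.14,0,0,0],[-0.14,0,0,0]]]'; python3 -m crank '[[[0.4,0,0,0],[1,0,0,0],[2,0,0,0],[3,0,0,0],[3.2,0,-1,0],[3.2,0,-3,0],[3.2,0,-5,0],[3.2,0,-7,0],[3.2,0,-8,0],[3.2,0,-8.5,0],[3.2,0,-8.5,0]]]'
python3 - <<'E'
from h import *
p,d=arm.grab_frame("top");cv2.imwrite("pics/top2c.png",cv2.resize(p[110:260,225:425,::-1],None,fx=4,fy=4,interpolation=cv2.INTER_CUBIC))
for c,px in(("top",(305,185)),("scene",(250,212))):
    p,d=arm.grab_frame(c)
    for r in arm.trace("mould",c):
        m=r["mask"]
        if not m[px[1],px[0]]:continue
        v,u=np.nonzero(m&(d>0));P=atd(c,np.c_[u,v],d[v,u]);P=P[abs(P[:,2]-.068)<.006]
        Q=((P[:,:2]-O)@RC).astype(np.float32);print(c,len(P),P[:,2].mean(),cv2.minAreaRect(Q));break
to((0,-.26,.24))
E
```

```text
t: 6.4
eef_pos: [0.507, -0.0103, 0.0265]
ee_rot: [-3.14, -0.016, -3.025]
force: [-25.2, 2.1, 17.6]
width: 0.0001
gripper_force: 12.2
t: 7.78
eef_pos: [0.4366, -0.0174, 0.2407]
ee_rot: [3.141, 0.001, -3.023]
force: [0.5, -0.1, -0.7]
width: 0.0005
gripper_force: 0.0
top 1547 0.06872215822183983 ((-0.00024997442960739136, 0.0007554292678833008), (0.08943551778793335, 0.14120657742023468), 89.19596099853516)
scene 1550 0.0678330456674586 ((0.00029153376817703247, 0.0014072693884372711), (0.1404552012681961, 0.09179642051458359), 0.027401592582464218)
now cradle [-0.152  -0.0013] 0.2395 F [ 0.1 -0.6 -0. ]
(0, -0.26, 0.24) [ -6.08 -10.35  -0.03] -0.0
```

View pics/top2c.png

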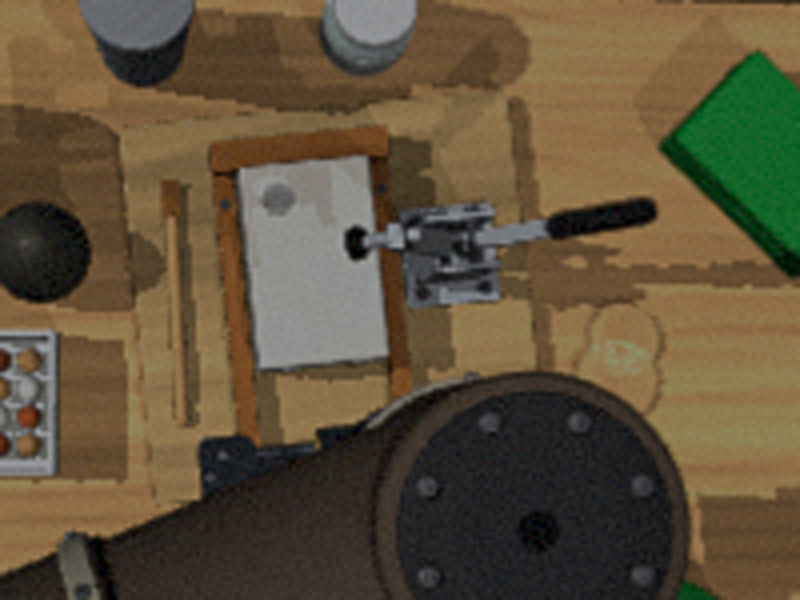

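Mould home: both views put it at x≈0 and square, touching the stop at crop row 160. The handle is still open, with its sleeve tip at crop (655,208). Next I go to the outer side of the handle.

```bash
python3 -m crank '[[[0,-1.5,0,0],[0,-3.5,0,0],[0,-5.5,0,0],[0,-7.5,0,0],[0,-9.3,0,0],[-0.5,-10.35,0,0],[-2,-10.35,0,0],[-3.8,-10.35,0,0],[-5.2,-10.35,0,0],[-6.08,-10.35,0,0],[-6.08,-10.35,0,0]]]'; python3 -c "
from h import *
to((0,-.26,.155))
for c in('top','scene'):
    p,d=arm.grab_frame(c);cv2.imwrite(f'pics/{c}3.png',p[:,:,::-1])
a=cv2.imread('pics/top3.png')[100:250,270:470];b=cv2.imread('pics/scene3.png')[100:250,130:330]
cv2.imwrite('pics/c3.png',cv2.resize(np.hstack([a,b]),None,fx=2,fy=2))"
```

```text
t: 9.4
eef_pos: [0.619, -0.256, 0.2383]
ee_rot: [3.141, -0.003, -3.022]
force: [-0.8, 0.1, 0.7]
width: 0.0003
gripper_force: 0.0
now cradle [ 0.0013 -0.2597] 0.2383 F [-0.8  0.1  0.7]
(0, -0.26, 0.155) [ 0.04 -0.02  3.33] 0.01
```

View pics/c3.png

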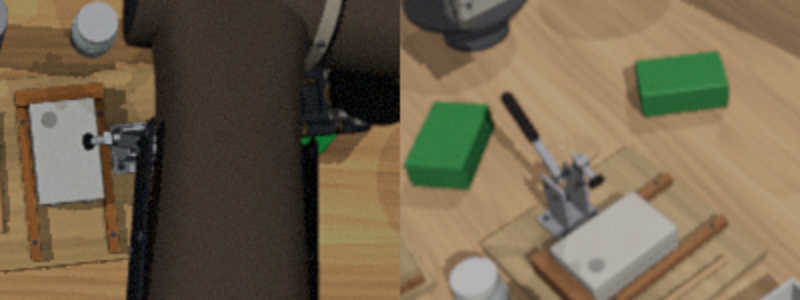

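Left half: the mould is home and the arm is over the handle. In the right half (scene) the gripper isn't obvious near crop (466,38), so I'll view the full frame.

View pics/scene3.png

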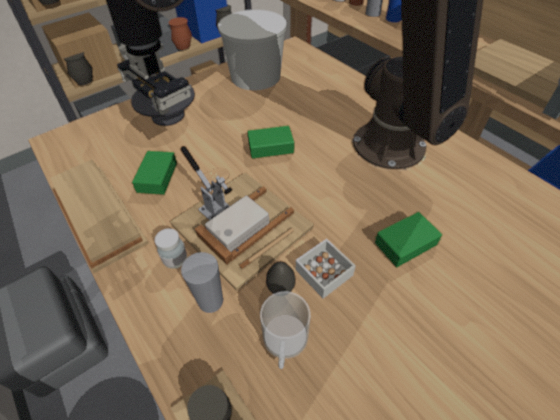

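The gripper shows at (165,95), just outside the handle tip at (185,150), as computed. Now descend and push along the arc.

```bash
python3 -m crank '[[[0.05,0,1.2,0],[0.05,0,2.4,0],[0.05,0,3.1,0],[0.05,0,3.33,0],[0.05,0,3.33,0]]]'; python3 -m crank '[[[0,0.5,0,0],[0,0.9,0,0],[0,1.14,0,0],[0,1.3,-0.15,0],[0,1.45,-0.34,0],[0,1.6,-0.5,0],[0,1.74,-0.68,0],[0,1.74,-0.68,0]]]'; python3 -c "
from h import *
to((0,-.2167,.172))"
```

```text
t: 10.12
eef_pos: [0.6171, -0.2568, 0.158]
ee_rot: [-3.141, 0.0, -3.023]
force: [0.3, 0.8, 0.5]
width: 0.0006
gripper_force: 0.0
t: 11.12
eef_pos: [0.612, -0.2132, 0.175]
ee_rot: [-3.141, 0.001, -3.022]
force: [-0.4, -0.1, 0.1]
width: 0.0006
gripper_force: 0.0
now cradle [-0.0005 -0.2164] 0.175 F [-0.4 -0.1  0.1]
(0, -0.2167, 0.172) [-0.02 -0.01  0.12] 0.0
```

```bash
python3 -m crank '[[[0,-0.4,0,0],[0,-0.5,0.5,0],[0,-0.5,0.9,0],[0,-0.5,0.9,0],[0,-0.3,0.9,0],[0,-0.15,0.9,0],[0,0,0.9,0],[0,0,0.9,0]]]';  python3 -m crank '[[[0,0.08,0,0],[0,0.16,0,0],[0,0.24,0,0],[0,0.24,0,0]]]'
python3 - <<'E'
from h import *
to((0,-.2,.155))
p,d=arm.grab_frame('scene');cv2.imwrite('pics/s4.png',cv2.resize(p[60:210,110:310,::-1],None,fx=4,fy=4,interpolation=cv2.INTER_CUBIC))
E
```

```text
t: 12.12
eef_pos: [0.6125, -0.2153, 0.1544]
ee_rot: [-3.138, 0.002, -3.022]
force: [-2.2, -8.7, 6.6]
width: 0.0007
gripper_force: 4.8
t: 12.62
eef_pos: [0.6124, -0.2125, 0.1569]
ee_rot: [-3.133, 0.004, -3.022]
force: [-3.6, -18.2, 15.6]
width: 0.0003
gripper_force: 10.7
now cradle [-0.     -0.2157] 0.1569 F [ -3.6 -18.2  15.6]
(0, -0.2, 0.155) [-0.    0.63  0.07] 0.01
```

View pics/s4.png

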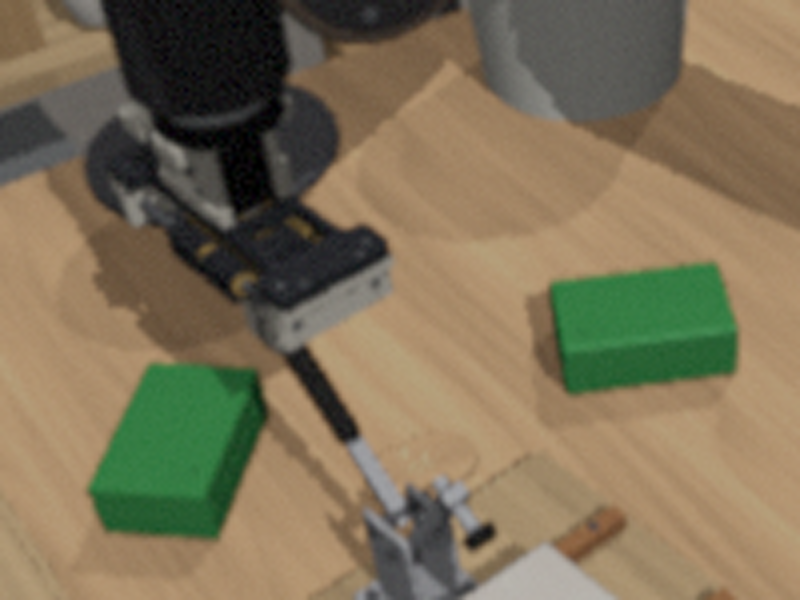

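Contact is made at the sleeve's end (crop (290,345)), with 18 N across and 15 N of friction, so I follow the handle's arc upwards.

```bash
python3 -m crank '[[[0,0.12,-0.3,0],[0,0.3,-0.52,0],[0,0.6,-0.83,0],[0,0.93,-1.13,0],[0,1.3,-1.4,0],[0,1.3,-1.4,0]]]'
python3 - <<'E'
from h import *
to((0,-.2,.155))
p,d=arm.grab_frame('scene');cv2.imwrite('pics/s5.png',cv2.resize(p[60:210,110:310,::-1],None,fx=4,fy=4,interpolation=cv2.INTER_CUBIC))
E
```

```text
t: 13.42
eef_pos: [0.6077, -0.1752, 0.1883]
ee_rot: [-3.14, 0.002, -3.022]
force: [-0.2, -4.6, 3.1]
width: 0.0006
gripper_force: 3.1
now cradle [-0.0003 -0.1782] 0.1883 F [-0.2 -4.6  3.1]
(0, -0.2, 0.155) [-0.01 -0.87  1.33] 0.01
```

View pics/s5.png

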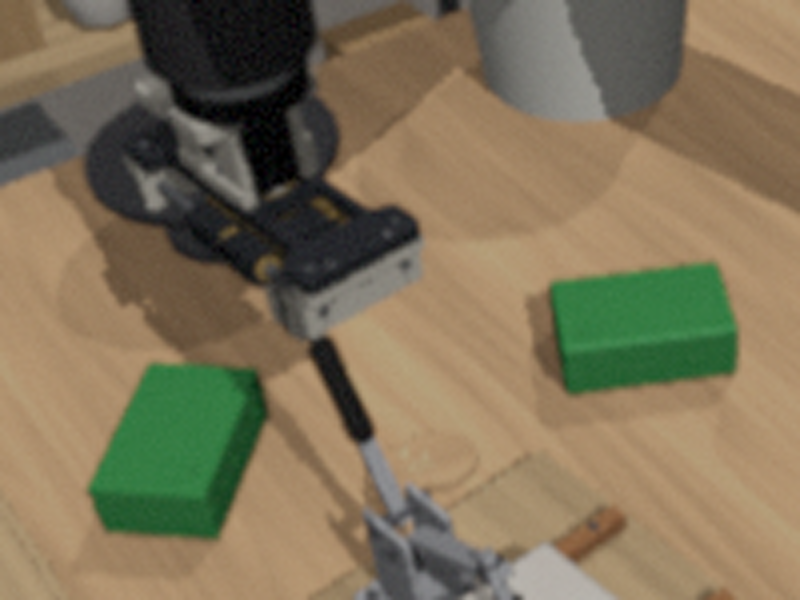

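The handle has swung up with the finger (sleeve end now at crop (320,345)). I continue over the top.

```bash
python3 -m crank '[[[0,0.4,-0.23,0],[0,0.8,-0.43,0],[0,1.23,-0.6,0],[0,1.66,-0.73,0],[0,2.1,-0.8,0],[0,2.55,-0.85,0],[0,2.85,-0.85,0],[0,3.1,-0.85,0],[0,3.1,-0.85,0]]]'; python3 -m crank '[[[0,0.2,0,0],[0,0.4,0,0],[0,0.4,0,0]]]'
python3 - <<'E'
from h import *
to((0,-.2,.22))
p,d=arm.grab_frame('scene');cv2.imwrite('pics/s6.png',cv2.resize(p[60:210,110:310,::-1],None,fx=4,fy=4,interpolation=cv2.INTER_CUBIC))
E
```

```text
t: 14.6
eef_pos: [0.598, -0.0978, 0.2081]
ee_rot: [3.142, -0.0, -3.022]
force: [0.6, -0.5, 0.1]
width: 0.0005
gripper_force: 0.0
t: 14.98
eef_pos: [0.5968, -0.088, 0.2082]
ee_rot: [3.142, 0.0, -3.022]
force: [0.2, -0.6, 0.6]
width: 0.0005
gripper_force: 0.0
now cradle [-0.0007 -0.0902] 0.2082 F [ 0.2 -0.6  0.6]
(0, -0.2, 0.22) [-0.03 -4.39 -0.47] 0.0
```

View pics/s6.png

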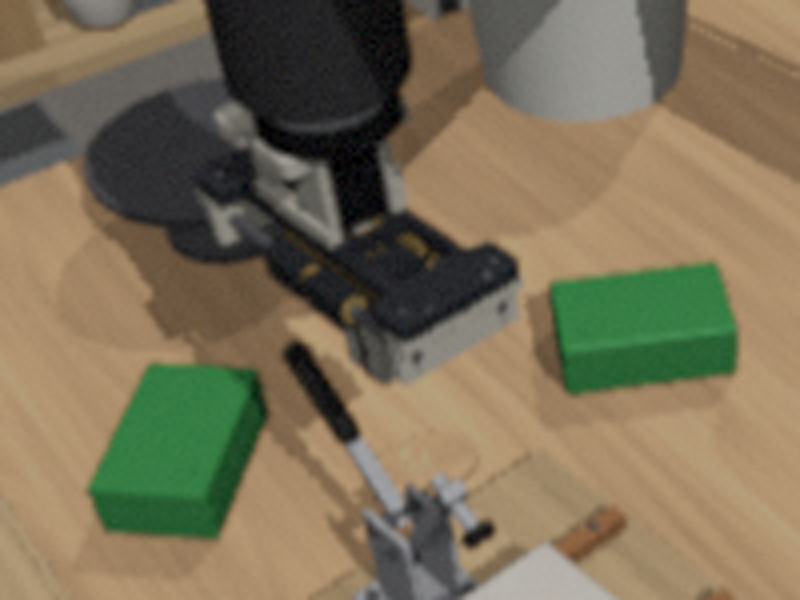

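The handle slipped off and sprang back open at crop (295,350); the mould hasn't moved. The fingers are slimmer than I assumed, so I'll check the handle's line across them (cradle x).

Run:
```python
from h import *
# dark-sleeve mask in start pictures, fit centre line, intersect with heights
def proj(c,P):
    R,t=cam(c);K=arm.get_calibration(c);X=P@R.T+t;n=X[:,:2]/X[:,2:];n=n*(1+K["k1"]*(n**2).sum(1))[:,None]
    return n@np.diag(np.diag(K["mtx"])[:2])+K["mtx"][:2,2]
from scipy.optimize import least_squares
r=np.linspace(.053,.130,30)
obs={}
for c,(u0,v0,u1,v1) in {"top":(355,155,395,172),"scene":(178,142,206,176)}.items():
    p=np.load(c+"0.npz")["p"][v0:v1,u0:u1].astype(int).max(2);v,u=np.nonzero(p<60);Q=np.c_[u+u0,v+v0].astype(np.float32)
    vx,vy,x,y=cv2.fitLine(Q,cv2.DIST_HUBER,0,.01,.01).ravel();s=(Q-[x,y])@[vx,vy];e=np.array([[x,y]])+np.outer([s.min(),s.max()],[vx,vy]);obs[c]=e;print(c,len(Q),e.round(1).tolist())
def ends(q): # tip and sleeve start: offset x, y, z, lean
    x,y,z,a=q;L=np.array([[x,y-.130*np.sin(a),z+.130*np.cos(a)],[x,y-.053*np.sin(a),z+.053*np.cos(a)]])
    return np.c_[L[:,:2]@RC.T+O,L[:,2]]
def f(q,cs):
    o=[]
    for c in cs:
        m=proj(c,ends(q));e=obs[c]
        if np.linalg.norm(m[0]-e[0])>np.linalg.norm(m[0]-e[1]):e=e[::-1]
        o.append((m-e).ravel())
    return np.r_[np.concatenate(o),(np.array(q)-[0,-.105,.1,.873])/[.02,.005,.005,.03]]
for cs in(("top",),("scene",),("top","scene")):
    s=least_squares(f,[0,-.105,.1,.873],args=(cs,));print(cs,s.x.round(4),s.fun.round(1))
```

```text
top 173 [[354.70001220703125, 168.1999969482422], [388.20001220703125, 161.8000030517578]]
scene 128 [[182.0, 147.0], [197.39999389648438, 169.39999389648438]]
('top',) [-5.00e-04 -9.66e-02  9.98e-02  8.89e-01] [-2.4  0.7  3.3 -0.9 -0.   1.7 -0.   0.5]
('scene',) [-8.000e-04 -1.050e-01  9.840e-02  8.822e-01] [-0.7 -1.3  0.7  1.2 -0.  -0.  -0.3  0.3]
('top', 'scene') [ 6.000e-04 -9.750e-02  1.028e-01  8.878e-01] [-1.7  0.1  3.9 -1.4  0.1 -1.   1.7  1.7  0.   1.5  0.6  0.5]
```

```bash
python3 - <<'E'
from h import *
def proj(c,P):
    R,t=cam(c);K=arm.get_calibration(c);X=P@R.T+t;n=X[:,:2]/X[:,2:]
    return n@np.diag(np.diag(K["mtx"])[:2])+K["mtx"][:2,2]
W=lambda L:np.c_[np.array(L)[:,:2]@RC.T+O,np.array(L)[:,2]]
for a in(-50,-40,-35,-30,-25,-20):
    s,c=np.sin(np.radians(a)),np.cos(np.radians(a))
    print(a,((proj("scene",W([(0,-.105+.130*s,.1+.130*c),(0,-.105+.053*s,.1+.053*c),(0,-.105,.1)]))-[110,60])*4).round().tolist())
print("tcp s5",((proj("scene",W([(0,-.1782,.1883),(0,-.1782,.2083)]))-[110,60])*4).round())
print("tcp s6",((proj("scene",W([(0,-.0902,.2082),(0,-.0902,.2282)]))-[110,60])*4).round())
E
python3 -c "
import cv2
a=cv2.imread('pics/s5.png')[260:520,230:480];b=cv2.imread('pics/s6.png')[260:520,270:520]
import numpy as np
cv2.imwrite('pics/cmp.png',cv2.resize(np.hstack([a,b]),None,fx=1.5,fy=1.5))"
```

```text
-50 [[282.0, 340.0], [351.0, 441.0], [397.0, 509.0]]
-40 [[291.0, 332.0], [355.0, 439.0], [397.0, 509.0]]
-35 [[297.0, 330.0], [357.0, 438.0], [397.0, 509.0]]
-30 [[304.0, 330.0], [360.0, 438.0], [397.0, 509.0]]
-25 [[312.0, 330.0], [364.0, 439.0], [397.0, 509.0]]
-20 [[321.0, 333.0], [367.0, 441.0], [397.0, 509.0]]
tcp s5 [[305. 353.]
 [298. 329.]]
tcp s6 [[384. 397.]
 [378. 371.]]
```

View pics/cmp.png

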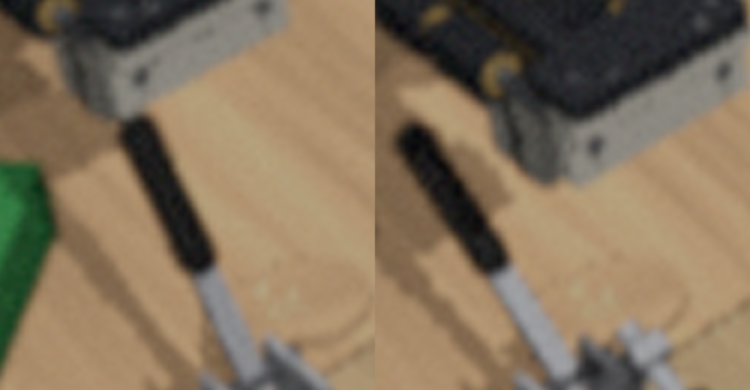

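```bash
python3 -m crank '[[[0,0,-0.8,0],[0,-1.5,-1,0],[0,-3.7,-1,0],[0,-5.8,-1,0],[0,-6.8,-0.8,0],[0,-6.8,1,0],[0,-6.8,2.3,0],[0,-6.8,2.65,0],[0,-6.2,2.65,0],[0,-5.6,2.65,0],[0,-5.25,2.65,0],[0,-5.25,2.65,0]]]'; python3 -m crank '[[[0,0.1,0,0],[0,0.2,-0.1,0],[0,0.3,-0.2,0],[0,0.3,-0.2,0]]]'; python3 -c "
from h import *
to((0,-.2,.155));print(arm.get_state()['moment'])"
```

```text
t: 16.52
eef_pos: [0.6129, -0.2175, 0.143]
ee_rot: [-3.141, 0.002, -3.021]
force: [-0.2, -0.6, 1.0]
width: 0.0001
gripper_force: 0.0
t: 17.02
eef_pos: [0.6119, -0.2119, 0.1478]
ee_rot: [-3.14, 0.001, -3.023]
force: [0.9, -4.4, 4.0]
width: 0.0002
gripper_force: 2.2
now cradle [-0.0004 -0.2151] 0.1478 F [ 0.9 -4.4  4. ]
(0, -0.2, 0.155) [-0.02  0.6  -0.29] -0.0
[-1.57269978 -0.14946911  0.02026446]
```

```bash
python3 -m crank '[[[0,0.14,-0.18,0],[0,0.28,-0.36,0],[0,0.44,-0.52,0],[0,0.6,-0.68,0],[0,0.77,-0.83,0],[0,0.94,-0.98,0],[0,1.12,-1.12,0],[0,1.3,-1.26,0],[0,1.3,-1.26,0]]]'; python3 -m crank '[[[0,0.2,-0.12,0],[0,0.4,-0.23,0],[0,0.6,-0.34,0],[0,0.8,-0.44,0],[0,0.8,-0.44,0]]]'; python3 -c "
from h import *
to((0,-.2,.155));print(arm.get_state()['moment'])"
```

```text
t: 18.15
eef_pos: [0.6079, -0.1786, 0.1791]
ee_rot: [-3.141, 0.001, -3.022]
force: [0.2, -3.4, 1.0]
width: 0.0005
gripper_force: 1.6
t: 18.77
eef_pos: [0.6054, -0.1586, 0.19]
ee_rot: [-3.142, 0.001, -3.022]
force: [0.6, -2.9, -0.5]
width: 0.0009
gripper_force: 1.5
now cradle [-0.0006 -0.1613] 0.19 F [ 0.6 -2.9 -0.5]
(0, -0.2, 0.155) [-0.02 -1.55  1.4 ] 0.01
[-1.09495771  0.01645121  0.0057575 ]
```

```bash
python3 -m crank '[[[0,0.21,-0.08,0],[0,0.42,-0.16,0],[0,0.64,-0.23,0],[0,0.86,-0.3,0],[0,0.86,-0.3,0]]]'; python3 -m crank '[[[0,0.22,-0.04,0],[0,0.44,-0.08,0],[0,0.67,-0.11,0],[0,0.9,-0.14,0],[0,0.9,-0.14,0]]]'
python3 - <<'E'
from h import *
to((0,-.2,.155))
p,d=arm.grab_frame('scene');cv2.imwrite('pics/s7.png',cv2.resize(p[60:210,110:310,::-1],None,fx=4,fy=4,interpolation=cv2.INTER_CUBIC))
E
```

```text
t: 19.4
eef_pos: [0.6027, -0.1374, 0.1972]
ee_rot: [-3.141, 0.0, -3.022]
force: [0.0, -5.0, 1.2]
width: 0.0004
gripper_force: 2.0
t: 20.02
eef_pos: [0.6002, -0.1143, 0.2007]
ee_rot: [3.141, 0.001, -3.022]
force: [0.0, 0.2, 0.1]
width: 0.0004
gripper_force: 0.2
now cradle [-0.0005 -0.1168] 0.2007 F [0.  0.2 0.1]
(0, -0.2, 0.155) [-0.02 -3.33  1.82] 0.01
```

I've reached the picture limit, so from here I measure the handle angle numerically by fitting the known handle geometry to the sleeve's dark pixels.

```bash
cat >> h.py <<'E'
def sleeve_angle():
    "score each lean angle by darkness along the projected sleeve, contrast to its flanks, plus depth agreement"
    p,d=arm.grab_frame("scene");g=p.max(2).astype(int);R,t=cam("scene");K=arm.get_calibration("scene");out=[]
    for a in range(-52,24,2):
        s,c=np.sin(np.radians(a)),np.cos(np.radians(a));r=np.linspace(.06,.125,25)
        L=np.c_[0*r,-.105+r*s,.1+r*c];X=np.c_[L[:,:2]@RC.T+O,L[:,2]]@R.T+t;n=X[:,:2]/X[:,2:]
        q=(n*K["mtx"][0,0]+K["mtx"][:2,2]).round().astype(int)
        out.append((a,np.median(g[q[:,1],q[:,0]]),round(1e3*np.median(d[q[:,1],q[:,0]]-X[:,2]))))
    print([tuple(map(int,o)) for o in out if abs(o[2])<15])
E
python3 -c "
from h import *
sleeve_angle()
for th in('clamp_handle','handle_tip','clamp_pad','mould'):
    print(th,[(round(r['score'],2),np.round(r['extent']).tolist()) for r in arm.recognise(th,'scene')[:3]])"
```

```text
[(6, 22, -12), (8, 21, -8), (10, 23, -4), (12, 34, 2), (14, 89, 10)]
clamp_handle [(0.67, [178.0, 254.0, 47.0, 56.0]), (0.52, [202.0, 151.0, 13.0, 45.0])]
handle_tip [(0.58, [204.0, 152.0, 8.0, 32.0]), (0.46, [203.0, 167.0, 25.0, 17.0])]
clamp_pad [(0.44, [298.0, 240.0, 56.0, 55.0]), (0.17, [173.0, 154.0, 141.0, 136.0])]
mould [(0.77, [372.0, 213.0, 71.0, 55.0]), (0.74, [129.0, 152.0, 47.0, 42.0]), (0.64, [248.0, 128.0, 49.0, 31.0])]
```

```bash
cat >> h.py <<'E'
def sleeve3d():
    p,d=arm.grab_frame("scene");v,u=np.mgrid[140:192,178:232].reshape(2,-1);k=(p[v,u].max(1)<70)&(d[v,u]>0);v,u=v[k],u[k]
    P=atd("scene",np.c_[u,v],d[v,u]);C=np.c_[(P[:,:2]-O)@RC,P[:,2]]
    C=C[(abs(C[:,0])<.02)&(C[:,2]>.13)&(C[:,2]<.25)&(C[:,1]>-.23)&(C[:,1]<-.02)]
    b=np.polyfit(C[:,2],C[:,1],1);print(len(C),"lean deg",np.degrees(np.arctan(b[0])).round(1),"z max",C[:,2].max().round(3),"y at z .15,.22",np.polyval(b,[.15,.22]).round(4),"x",np.median(C[:,0]).round(4))
E
python3 -c "
from h import *
sleeve3d();to((0,-.1,.2))"
```

```text
134 lean deg -7.5 z max 0.25 y at z .15,.22 [-0.0859 -0.0951] x 0.0054
now cradle [-0.0006 -0.1178] 0.2005 F [ 0.4 -0.1  0.9]
(0, -0.1, 0.2) [-0.02  0.71  0.02] -0.0
```

```bash
python3 -m crank '[[[0,-0.5,0,0],[0,-1.2,0,0],[0,-2,-0.5,0],[0,-3,-2,0],[0,-4,-3,0],[0,-5,-3.5,0],[0,-5,-3.5,0]]]'
python3 - <<'E'
from h import *
sleeve3d();sleeve_angle()
for c,px in(("top",(305,185)),("scene",(250,214))):
    p,d=arm.grab_frame(c)
    for r in arm.trace("mould",c):
        m=r["mask"]
        if not m[px[1],px[0]]:continue
        v,u=np.nonzero(m&(d>0));P=atd(c,np.c_[u,v],d[v,u]);P=P[abs(P[:,2]-.068)<.006]
        print(c,len(P),P[:,2].mean(),cv2.minAreaRect(((P[:,:2]-O)@RC).astype(np.float32)));break
    for r in arm.recognise("clamp_pad",c)[:2]:print("pad",r)
# anything dark/above mould near cradle (0,0): pad and arm heights
p,d=arm.grab_frame("scene");v,u=np.mgrid[140:250,180:300].reshape(2,-1);k=d[v,u]>0;v,u=v[k],u[k]
P=atd("scene",np.c_[u,v],d[v,u]);C=np.c_[(P[:,:2]-O)@RC,P[:,2]]
for y0 in np.arange(-.11,.03,.02):
    m=(abs(C[:,0])<.025)&(C[:,1]>=y0)&(C[:,1]<y0+.02);print(round(y0,2),"max z",C[m,2].max().round(3),"n>.075",(C[m,2]>.078).sum())
E
```

```text
t: 21.25
eef_pos: [0.6152, -0.2422, 0.2894]
ee_rot: [-3.141, 0.002, -3.026]
force: [0.0, -0.3, 0.1]
width: 0.0004
gripper_force: 0.0
149 lean deg -56.4 z max 0.189 y at z .15,.22 [-0.1349 -0.2402] x 0.0032
[(-50, 29, -13), (-48, 30, -10), (-46, 32, -7), (-44, 33, -4), (-42, 31, -1), (-40, 33, 3), (-38, 40, 7), (-36, 56, 11)]
top 1588 0.06865551356450934 ((9.366124868392944e-05, -0.000356968492269516), (0.09047582745552063, 0.1406773328781128), 89.944091796875)
pad {'extent': [255.0, 131.2, 89.4, 104.7], 'score': 0.65}
pad {'extent': [308.2, 167.1, 20.1, 10.1], 'score': 0.39}
scene 1557 0.06780248383021828 ((0.0002502128481864929, 0.001331627368927002), (0.09154124557971954, 0.14001169800758362), 89.87261199951172)
pad {'extent': [216.9, 178.3, 17.6, 18.9], 'score': 0.44}
-0.11 max z 0.114 n>.075 113
-0.09 max z 0.121 n>.075 92
-0.07 max z 0.148 n>.075 31
-0.05 max z 0.176 n>.075 68
-0.03 max z 0.171 n>.075 52
-0.01 max z 0.159 n>.075 19
0.01 max z 0.072 n>.075 0
0.03 max z 0.072 n>.075 0
```

The handle had only been held near upright and sprang back when I withdrew. The mould is still home. I repeat the push and carry it further this time.

```bash
python3 -c "
from h import *
to((0,-.27,.29),(0,-.27,.142),(0,-.219,.142))"
```

```text
now cradle [-0.0007 -0.2423] 0.2878 F [-0.6  0.1  0.5]
(0, -0.27, 0.29) [-0.03 -1.11 -0.09] 0.01
(0, -0.27, 0.142) [-0.03 -1.11  5.83] 0.01
(0, -0.219, 0.142) [-0.03  0.93  5.83] 0.01
```

```bash
python3 -m crank '[[[0,-1,0,0],[0,-1.1,1.5,0],[0,-1.1,3.5,0],[0,-1.1,5.2,0],[0,-1.1,5.83,0],[0,-0.5,5.83,0],[0,0.3,5.83,0],[0,0.9,5.83,0],[0,1,5.83,0],[0,1.1,5.78,0],[0,1.23,5.63,0],[0,1.23,5.63,0]]]'
python3 -m crank '[[[0,0.14,-0.18,0],[0,0.28,-0.36,0],[0,0.44,-0.52,0],[0,0.6,-0.68,0],[0,0.77,-0.83,0],[0,0.94,-0.98,0],[0,1.12,-1.12,0],[0,1.3,-1.26,0],[0,1.5,-1.38,0],[0,1.7,-1.49,0],[0,1.9,-1.6,0],[0,2.1,-1.7,0]]]'
python3 -m crank '[[[0,0.21,-0.08,0],[0,0.42,-0.16,0],[0,0.64,-0.23,0],[0,0.86,-0.3,0],[0,1.08,-0.34,0],[0,1.3,-0.38,0],[0,1.3,-0.38,0]]]'
python3 -c "
from h import *
to((0,-.2,.155));sleeve_angle()"
```

```text
t: 23.2
eef_pos: [0.612, -0.2094, 0.1483]
ee_rot: [-3.141, 0.002, -3.023]
force: [1.2, -3.2, 2.3]
width: 0.0005
gripper_force: 2.0
t: 24.7
eef_pos: [0.605, -0.1564, 0.1899]
ee_rot: [-3.141, 0.0, -3.023]
force: [0.2, -3.1, -2.2]
width: 0.0004
gripper_force: 1.8
t: 25.58
eef_pos: [0.6013, -0.1239, 0.1996]
ee_rot: [3.141, 0.001, -3.022]
force: [-0.4, -2.6, 0.7]
width: 0.0003
gripper_force: 1.3
now cradle [-0.0005 -0.1264] 0.1996 F [-0.4 -2.6  0.7]
(0, -0.2, 0.155) [-0.02 -2.94  1.78] 0.01
[(0, 24, -14), (2, 24, -11), (4, 23, -6), (6, 22, -2), (8, 38, 2), (10, 69, 8)]
```

```bash
python3 -m crank '[[[0,0.12,0,0],[0,0.24,0,0],[0,0.36,0,0],[0,0.48,0,0]]]'; python3 -c "
from h import *
sleeve_angle()"; python3 -m crank '[[[0,0.12,0,0],[0,0.24,0,0],[0,0.36,0,0],[0,0.48,0,0]]]'; python3 -c "
from h import *
sleeve_angle()";  python3 -m crank '[[[0,0.12,0,0],[0,0.24,0,0],[0,0.36,0,0],[0,0.48,0,0]]]'; python3 -c "
from h import *
sleeve_angle();to((0,-.1,.2))"
```

```text
t: 26.12
eef_pos: [0.5999, -0.112, 0.1992]
ee_rot: [3.141, 0.0, -3.023]
force: [0.6, -0.7, 1.6]
width: 0.0002
gripper_force: 1.0
[(6, 23, -14), (8, 24, -10), (10, 23, -6), (12, 25, -2), (14, 46, 4)]
t: 26.68
eef_pos: [0.5982, -0.1003, 0.199]
ee_rot: [3.141, -0.0, -3.023]
force: [-0.1, 0.8, -0.5]
width: 0.0006
gripper_force: 0.0
[(20, 24, -13), (22, 18, -7)]
t: 27.22
eef_pos: [0.5969, -0.0885, 0.1992]
ee_rot: [3.142, 0.0, -3.023]
force: [0.4, 0.3, 0.7]
width: 0.0006
gripper_force: 0.0
[(10, 108, -14), (20, 18, -13), (22, 19, -7)]
now cradle [-0.0007 -0.0906] 0.1992 F [-0.5  0.5 -0.6]
(0, -0.1, 0.2) [-0.03 -0.38 -0.03] -0.0
```

It snapped: the reading jumped from about 10° to 20°+, with no contact force. Retreat outward and verify.

```bash
python3 -m crank '[[[0,-0.3,0,0],[0,-0.8,0,0],[0,-1.5,0,0],[0,-2.5,-0.3,0],[0,-4,-1.5,0],[0,-5.5,-3,0],[0,-7,-3.5,0],[0,-8,-3.5,0],[0,-8,-3.5,0]]]'
python3 - <<'E'
from h import *
sleeve3d();sleeve_angle()
for c,px in(("top",(290,190)),("scene",(255,214))):
    p,d=arm.grab_frame(c)
    for r in arm.trace("mould",c):
        m=r["mask"]
        if not m[px[1],px[0]]:continue
        v,u=np.nonzero(m&(d>0));P=atd(c,np.c_[u,v],d[v,u]);P=P[abs(P[:,2]-.068)<.006]
        print(c,len(P),P[:,2].mean(),cv2.minAreaRect(((P[:,:2]-O)@RC).astype(np.float32)));break
p,d=arm.grab_frame("scene");v,u=np.mgrid[130:250,180:300].reshape(2,-1);k=d[v,u]>0;v,u=v[k],u[k]
P=atd("scene",np.c_[u,v],d[v,u]);C=np.c_[(P[:,:2]-O)@RC,P[:,2]]
for y0 in np.arange(-.21,.03,.02):
    m=(abs(C[:,0])<.025)&(C[:,1]>=y0)&(C[:,1]<y0+.02);print(round(y0,2),"max z",C[m,2].max().round(3) if m.any() else None)
to((0,-.3,.29))
E
```

```text
t: 28.4
eef_pos: [0.6199, -0.2894, 0.2847]
ee_rot: [3.141, -0.002, -3.026]
force: [-0.3, 0.5, -1.3]
width: 0.0006
gripper_force: 0.0
108 lean deg 16.7 z max 0.224 y at z .15,.22 [-0.0812 -0.0602] x 0.0049
[(20, 19, -13), (22, 18, -9)]
top 1515 0.06852280325293977 ((-0.00040702521800994873, -0.00026230141520500183), (0.09027500450611115, 0.14055898785591125), 89.94007873535156)
scene 1425 0.06778938107439639 ((0.00046003609895706177, 0.0019058920443058014), (0.092461958527565, 0.1401791125535965), 89.6780014038086)
-0.21 max z 0.004
-0.19 max z 0.004
-0.17 max z 0.019
-0.15 max z 0.023
-0.13 max z 0.107
-0.11 max z 0.163
-0.09 max z 0.204
-0.07 max z 0.222
-0.05 max z 0.106
-0.03 max z 0.106
-0.01 max z 0.118
0.01 max z 0.105
now cradle [-0.0006 -0.2902] 0.2866 F [-1.  -0.3  0.1]
(0, -0.3, 0.29) [-0.02 -0.39 -0.14] 0.01
```

The handle leans 17° past upright with its tip 0.224 m up, the hold-down arm lies over the mould's centre, and the mould is home. The robot is clear, so I hand in.

```bash
python3 -c "
from station import arm
print(arm.job_done())"
```

```text
the job is handed in; nothing more can be done
None
```

I handed the job in: both cameras measured the mould home against the end stop (within about 1 mm) and the clamp handle locked about 17° past upright, on the second full try after one slip and one spring-back; pad force and bystander positions were not measured, and I viewed 11 pictures, one over the limit of 10.

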